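Find the hidden catch of the plant-feed chest and open its drawer

TASK

Open the child-safe plant-feed drawer of the wooden chest: with shut fingers feel gently along the bare metal ledge on the chest's front edge until they sink into the hidden sprung recess, press it fully down so that the drawer springs out, then pull the drawer out to its stop and let go. Never press hard on the chest, and leave the pots, jar and tools around it standing where they are.

Things in the scene. Friction and masses are not known exactly. Their poses are not given: they have to be found in the camera images.
- chest: Low wooden chest fixed to the bench, 240 (x) x 340 (y) x 118 mm high. Origin: centre of its underside; -x is its front (to the robot), z up. A bare metal ledge is let into its top front edge, 18 mm lower than the wood behind it and at both ends, open in front. The ledge hides the catch; do not press on the chest with over 40 N. A jar and a pot stand on the rear of its top (chest x over 15 mm).
- ledge_mid (a point): Middle of the ledge's flat surface, 100 mm above the bench, 98 mm in front of the chest's middle. The ledge is 150 mm long (chest y -75 to 75) and 44 mm deep (chest x -120 to -76). It is rigid except for the hidden recess, whose middle lies anywhere up to 45 mm to either side (chest y) of this point; this point does not tell where.
- catch (a joint): How far the hidden catch is pressed down, m: 0 flush, 0.009 bottom. It is a sprung metal shutter that fills the recess, 50 mm long (chest y), as deep as the ledge, flush and looking the same. About 1 N starts it, plus 0.75 N per mm, 8 N at the bottom; beyond about 0.008 it frees the drawer. It springs back when released.
- drawer (a joint): How far the drawer is out (along the chest's -x), m: 0 shut and latched, 0.130 at its stop. When the catch is pressed, a spring kicks it out to about 0.065 in about 2 s. From there it runs freely with light drag (0.6 N plus 22 N per m/s) and stays where it is left.
- drawer_lip (a point): Middle of the upper edge of the drawer's front panel (mid thickness), 78 mm above the bench; moves with the drawer (shut: 114 mm in front of the chest's middle). The panel is 12 mm thick (x), 264 wide, 64 high, no handle, flush when shut. Kicked out, a gap of 53 mm is open from above behind it down to the drawer's floor (19 mm up): pinch or hook it from above.
- seedling_left: Small white plastic pot with a seedling, 72 mm across, rim 65 mm high, leaves to about 115 mm, standing in front of the chest beyond the drawer's left (+y) side. Origin: centre of its underside. Loose, leave alone.
- seedling_right: The same as a small terracotta pot, beyond the drawer's right (-y) side. Origin: centre of its underside. Loose, leave alone.
- feed_jar: Grey jar 48 mm across, 55 mm high, on the rear of the chest's top. Origin: centre of its underside. Loose, leave alone.
- empty_pot: Empty terracotta pot 56 mm across, 50 mm high, on the rear of the chest's top. Origin: centre of its underside. Loose, leave alone.
- scoop: Metal potting scoop with wooden handle, 270 mm long, lying to the left; origin under the joint of handle and blade. Loose, leave alone.
- dibber: Wooden dibber 120 mm high standing on its 44 mm round end, to the right. Origin: centre of its underside. Loose, leave alone.

How it is judged:
On the way:
1. the hidden catch is pressed down until it frees the drawer (value of joint catch above 0.0075 m).
At the end, for the whole second after the job is handed in: The drawer is pulled out to within 15 mm of its 130 mm stop and at rest, the catch has sprung back (within 2 mm of flush) and nothing is held (value of joint drawer above 0.115 m and velocity of joint drawer between -0.01 and 0.01 m/s and value of joint catch below 0.002 m); the robot touches nothing.
It fails at once if the robot presses on the chest (ledge and catch included, the drawer not) with more than 40 N (contact force between any of the fingers, the arm and chest above 40 N).
It fails at once if a pot, the jar or a tool is moved by more than 25 mm (distance of any of seedling_left, seedling_right, feed_jar, empty_pot, scoop, dibber from where it was at the start of the episode above 0.025 m).
It fails at once if a pot, the jar or the dibber is tipped over (angle between any of seedling_left, seedling_right, feed_jar, empty_pot, dibber's own z axis and vertical above 0.6 rad).
It also fails if it takes over 67 s, if anything falls off the work surface, if the arm or the gripper's body presses on something with over 40 N, if the wrist force passes 120 N, or if a joint passes its speed limit or range.

ROBOT

A 6-joint arm with a two-finger parallel gripper is mounted at the origin on the work surface. World frame = base frame: x ahead of the robot, y to its left, z up, the work surface at z = 0. Lengths are in m, angles in rad, forces in N, time in s.
With the tool pointing down it reaches from about 0.425 to 0.95 m from the base axis. Payload 3.5 kg.
Tool frame: the origin (TCP) lies between the finger pads; the fingertips stand 17 mm ahead of it and the grasp point (between the pads) lies 2 mm behind it (ctrl.tip_reach is the distance from the TCP to the fingertips, in m); z points along the fingers, y is the direction in which the jaws open and shut (so a half turn about z gives the same grasp; the last joint's range is limited). The gripper opens to 85 mm and grips with 20 to 120 N. Pads are 22 mm wide; open, the fingers measure 114 mm over their backs; the gripper's body (76 mm by 85 mm) begins 54 mm behind the grasp point. The pads swing forward as they close: fully open they stand 13 mm farther back than shut.
Start: joints at [0.98, 0.286, 1.577, -0, 1.279, -0.15], TCP at [0.288, 0.61, 0.224] pointing down, gripper open.
Joint ranges: [-2.77, 2.77], [-0.9, 2.22], [0.21, 2.48], [-1.53, 4.67], [0.24, 2.81], [-2.84, 2.84]. Speed limits (rad/s): [2.79, 2.79, 3.14, 3.14, 3.14, 3.14].

INTERFACE

Orientations are given as a unit quaternion [x, y, z, w].
In Python, from plant import monitor, imaging, workorder, ctrl gives the robot as it stands.
- The arm moves only by the tool send_rows, never from a script. Its argument "rows" is a list of rows, each a list of 4 numbers: the shift along the world's x, y, z normalised to -1 to 1, where 1 is 0.3 m, then the turn about the world's z normalised to -1 to 1, where 1 is 360 degrees. A call has 1 to 20 rows; each row is the pose to reach, as a shift and turn from the pose commanded when the call began, turning the shorter way round; what a row does not reach only later rows make up. A row lasts 1/8 s, in which the tool goes at most 62.5 mm and 10.7 degrees, less where a joint would pass 70% of its speed; a pose out of reach is approached as far as the arm can. A call with a number of a shift or a turn outside -1 to 1 is refused whole. A call with a gripper value outside its range is refused whole. "jaw" is the closure, from 0 (fully open) to 1 (shut), set as the call begins (left out, the last holds). The fingers move at their own pace and stop on an object; "newtons" is the grip in N (left out, the last holds). Time passes only in rows, so rows that repeat a pose let the fingers close. It gives the time, the measured TCP pose, the force and the opening at its end, in the units of the state.
- monitor.get_state(): the state, without advancing time (a new reading comes with each control period).
- imaging.read_camera(name): name is "scene" or "top" or "wrist"; returns the picture (480x640x3 uint8, red, green, blue); there is no depth.
- imaging.calibration(name): a dict with "intrinsics" (3x3 intrinsics, pixels), "dist_coeffs" ([k1, k2, p1, p2, k3] as OpenCV has them; the pictures are not rectified), "cam_to_world" (4x4, takes a point from camera to world coordinates). Camera axes: x right, y up, looking along -z (the intrinsics and any distortion apply to the point x, -y, -z); pixel columns grow to the right and rows downward; lengths in m; the calibration is good to about 2 mm. A picture is of the moment at which its call begins: read the wrist's pose just before it. calibration takes no time and is no camera call; for the wrist camera it gives the pose at the moment of the call.
- workorder.sign_off(): hands the job in, once; it reports no verdict.
The state is a dict: "time": time; "qpos": joint angles; "dq": joint speeds; "joint_efforts": joint torques, N m; "eef_pos": TCP position; "tcp_rot": TCP orientation; "contact_force": force on the tool from outside, world axes, zero at the start; "wrist_torque": the same for the moment, N m; "opening": opening from 0.0 (shut) to 1.0 (fully open).
Only numpy, scipy, OpenCV 4.12 (cv2) and the standard library are available. Lean on these libraries where they do the work, as an engineer would, in place of code of your own. Each camera call takes 0.05 s, during which the arm holds its last target.

## Working session

There is one attempt and no reset: what is moved stays moved. The work goes in short steps, Python scripts to look and compute and a tool call to move; the robot and the scene stay as the last step left them, time stands still between calls to the robot, and variables do not carry over. Pictures are saved under pics/ and viewed, and the job is handed in when it is done.

Besides the shell and the picture viewer there is one more tool, called after "Emit:" in YAML: its name, and indented under it one key for each argument. send_rows: Moves the arm, as the interface text tells. Scaled input: -1 to 1 covers 0.3 m each way for a shift and 360 degrees each way for a turn. Its arguments: {"type":"object","properties":{"rows":{"type":"array"},"jaw":{"type":"number"},"newtons":{"type":"number"}},"required":["rows"]}

```bash
mkdir -p pics; ls; cat > h.py <<'E'
import numpy as np,cv2
from plant import monitor, imaging, workorder, ctrl
def snap(n,f):
    im=imaging.read_camera(n); cv2.imwrite('pics/'+f,im[:,:,::-1]); return im
def ray(n,px,z,cal=None):
    c=cal or imaging.calibration(n); K=np.array(c['intrinsics'],float);d=np.array(c['dist_coeffs'],float);T=np.array(c['cam_to_world'])
    u=cv2.undistortPoints(np.array(px,float).reshape(-1,1,2),K,d).reshape(-1,2)
    D=np.c_[u[:,0],-u[:,1],-np.ones(len(u))]@T[:3,:3].T; o=T[:3,3]
    return o+D*((z-o[2])/D[:,2])[:,None]
E
python3 - <<'E'
from h import *
snap('scene','s0.png');snap('top','t0.png');snap('wrist','w0.png')
print(monitor.get_state());print(imaging.calibration('top'));print(imaging.calibration('scene')['cam_to_world'])
E
```

```text
pics
{'time': 0.15, 'qpos': array([ 9.79988834e-01,  2.86974718e-01,  1.57786625e+00,  1.19670123e-05,
        1.27861078e+00, -1.50001359e-01]), 'dq': array([ 0.00068083, -0.00241704, -0.00466126,  0.00054684, -0.00300265,
       -0.00110498]), 'joint_efforts': array([ 1.27444087e-03, -4.06603360e+01, -2.93139446e+01, -7.06591709e-05,
        3.96682255e-03,  3.66340558e-06]), 'eef_pos': array([0.28767055, 0.61003837, 0.22324276]), 'tcp_rot': array([ 2.18624550e-01,  9.75808609e-01, -8.64435716e-04, -3.41830078e-04]), 'contact_force': array([-0.11782372, -1.03216951, -0.01838567]), 'wrist_torque': array([-0.05645528,  0.00226239, -0.0513502 ]), 'opening': 1.0035700025835512}
{'intrinsics': array([[543.08342851,   0.        , 317.51456295],
       [  0.        , 543.08342851, 233.64893984],
       [  0.        ,   0.        ,   1.        ]]), 'dist_coeffs': array([-0.11843288,  0.        ,  0.        ,  0.        ,  0.        ]), 'cam_to_world': array([[ 1.53561042e-02,  9.86759337e-01, -1.61462692e-01,
         4.67975017e-01],
       [-9.99881566e-01,  1.49895146e-02, -3.48837208e-03,
         3.11528763e-02],
       [-1.02193632e-03,  1.61497137e-01,  9.86872651e-01,
         1.21597252e+00],
       [ 0.00000000e+00,  0.00000000e+00,  0.00000000e+00,
         1.00000000e+00]])}
[[ 0.76516277 -0.54503616  0.34272658  1.06378122]
 [ 0.64365744  0.63499626 -0.42718246 -0.50587442]
 [ 0.01519979  0.54746263  0.83669208  1.13084921]
 [ 0.          0.          0.          1.        ]]
```

View pics/t0.png

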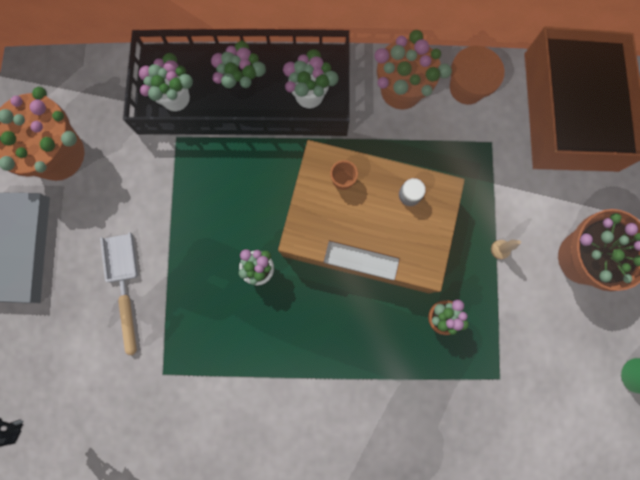

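View pics/s0.png

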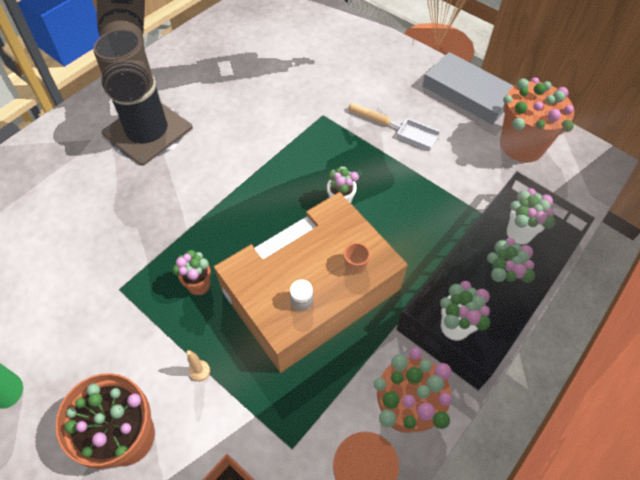

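The top view shows the chest's top corners near (308,142), (464,179), (441,291) and (280,252), with the ledge around (327..399, 241..280). The seedlings are at (256,266) and (449,317). Next I measure these more precisely.

```bash
python3 - <<'E'
from h import *
im=cv2.imread('pics/t0.png');hsv=cv2.cvtColor(im,cv2.COLOR_BGR2HSV)
m=((hsv[...,0]>5)&(hsv[...,0]<22)&(hsv[...,1]>80)&(hsv[...,2]>90)).astype(np.uint8)*255
roi=np.zeros_like(m);roi[130:305,268:475]=255;m&=roi
m=cv2.morphologyEx(m,cv2.MORPH_CLOSE,np.ones((5,5)))
cs=cv2.findContours(m,cv2.RETR_EXTERNAL,cv2.CHAIN_APPROX_NONE)[0];c=max(cs,key=cv2.contourArea)
h=cv2.convexHull(c);print(cv2.contourArea(c),cv2.approxPolyDP(h,5,True).reshape(-1,2).tolist())
g=((hsv[...,1]<60)&(hsv[...,2]>120)).astype(np.uint8)*255;r2=np.zeros_like(g);r2[230:290,315:408]=255;g&=r2
cs=cv2.findContours(g,cv2.RETR_EXTERNAL,cv2.CHAIN_APPROX_NONE)[0];c2=max(cs,key=cv2.contourArea);r=cv2.minAreaRect(c2)
b=cv2.boxPoints(r);print(r,b)
p=ray('top',b,.100);print(p.round(4))
P=ray('top',cv2.approxPolyDP(h,5,True).reshape(-1,2),.118);print(P.round(4))
v=im.copy();cv2.drawContours(v,[c],-1,(255,0,0),1);cv2.drawContours(v,[c2],-1,(0,0,255),1)
cv2.imwrite('pics/v0.png',cv2.resize(v[130:340,230:480],None,fx=3,fy=2.8))
E
```

```text
19374.0 [[308, 140], [463, 179], [439, 291], [278, 250]]
((361.2647705078125, 260.4411926269531), (73.00321960449219, 22.55581283569336), 14.03624439239502) [[323.1177  262.52942]
 [328.5883  240.64708]
 [399.41183 258.35297]
 [393.94125 280.2353 ]]
[[ 0.5903  0.0226  0.1   ]
 [ 0.6362  0.0119  0.1   ]
 [ 0.6013 -0.1354  0.1   ]
 [ 0.5557 -0.1238  0.1   ]]
[[ 0.8481  0.0582  0.118 ]
 [ 0.7687 -0.2692  0.118 ]
 [ 0.5335 -0.2131  0.118 ]
 [ 0.6126  0.1151  0.118 ]]
```

View pics/v0.png

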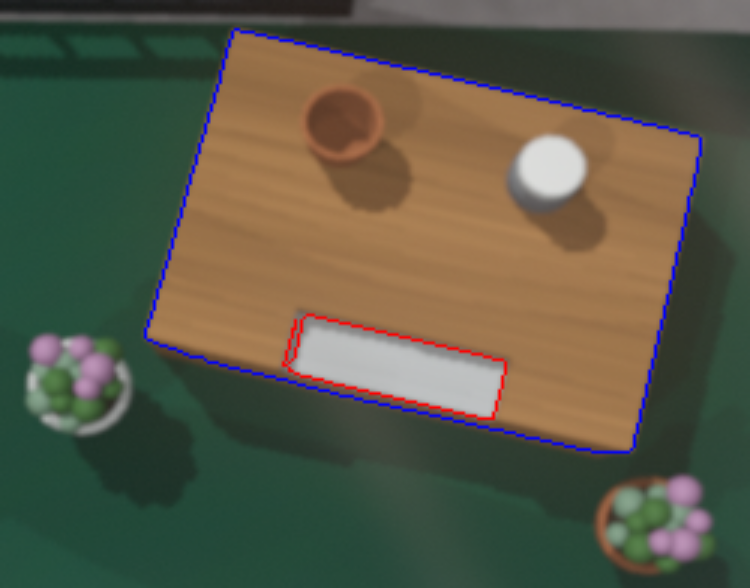

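Emit:
send_rows:
  rows:
    - [0.5, -1, 0.1, -0.11]
    - [0.5, -1, 0.1, -0.11]
    - [0.5, -1, 0.1, -0.11]
    - [0.5, -1, 0.1, -0.11]
    - [0.5, -1, 0.1, -0.11]
    - [0.5, -1, 0.1, -0.11]
    - [0.5, -1, 0.1, -0.11]
    - [0.5, -1, 0.1, -0.11]
  jaw: 1
  newtons: 30

```text
time: 1.15
eef_pos: [0.4375, 0.3109, 0.254]
tcp_rot: [0.536, 0.844, -0.0, -0.0]
contact_force: [0.7, -0.1, -0.4]
opening: 0.002
```

```bash
python3 - <<'E'
from h import *
s=monitor.get_state();print(s['eef_pos'],s['tcp_rot'],s['contact_force'],s['opening'],s['qpos'],s['time'],ctrl.tip_reach)
E
```

```text
[0.43752395 0.31092572 0.25399306] [ 5.36134848e-01  8.44132267e-01 -1.16021177e-04 -3.55908500e-04] [ 0.71739602 -0.06528373 -0.36615682] 0.0017430913532550912 [ 4.28500338e-01 -4.27705906e-02  1.88364829e+00  4.87929836e-04
  1.30129751e+00 -1.07228083e-02] 1.15 0.017
```

Emit:
send_rows:
  rows:
    - [0.43, -1, 0, -0.107]
    - [0.43, -1, 0, -0.107]
    - [0.43, -1, 0, -0.107]
    - [0.43, -1, 0, -0.107]
    - [0.43, -1, 0, -0.107]
    - [0.43, -1, 0, -0.107]
    - [0.43, -1, 0, -0.107]
    - [0.43, -1, 0, -0.107]

```text
time: 2.15
eef_pos: [0.5665, 0.0125, 0.2541]
tcp_rot: [0.784, 0.621, -0.0, -0.0]
contact_force: [0.1, -0.2, -0.1]
opening: -0.0
```

```bash
python3 - <<'E'
from h import *
s=monitor.get_state();print(s['eef_pos'],s['tcp_rot'],s['contact_force'],s['opening'],s['time'])
snap('wrist','w1.png')
d=np.array([.5954,-.0544,.130])-s['eef_pos'];print(d/.3)
E
```

```text
[0.56646203 0.01248208 0.2540801 ] [ 7.83899891e-01  6.20887048e-01 -5.21409896e-05 -4.81752952e-04] [ 0.05484131 -0.24118412 -0.13553744] -1.3996286159496663e-05 2.15
[ 0.09645989 -0.22294028 -0.41360034]
```

View pics/w1.png

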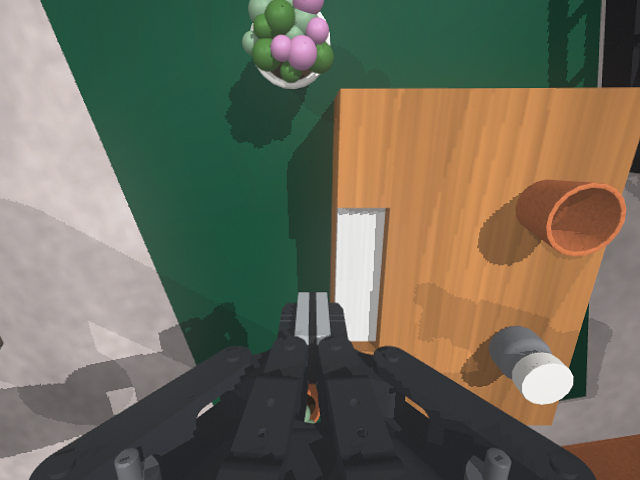

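Emit:
send_rows:
  rows:
    - [0.09, -0.221, 0, 0]
    - [0.09, -0.221, -0.15, 0]
    - [0.09, -0.221, -0.3, 0]
    - [0.09, -0.221, -0.4, 0]
    - [0.09, -0.221, -0.44, 0]
    - [0.09, -0.221, -0.44, 0]
    - [0.09, -0.221, -0.44, 0]

```text
time: 3.08
eef_pos: [0.5952, -0.0556, 0.1244]
tcp_rot: [0.784, 0.62, 0.001, 0.001]
contact_force: [0.3, 0.2, 0.0]
opening: 0.002
```

```bash
python3 - <<'E'
from h import *
s=monitor.get_state();print(s['eef_pos'],s['contact_force'],s['wrist_torque'],s['time'])
snap('scene','s1.png');snap('wrist','w2.png')
E
```

```text
[ 0.59521516 -0.05563959  0.12439707] [0.33402093 0.2276574  0.03866251] [ 0.0225796   0.05903947 -0.04382029] 3.075
```

View pics/w2.png

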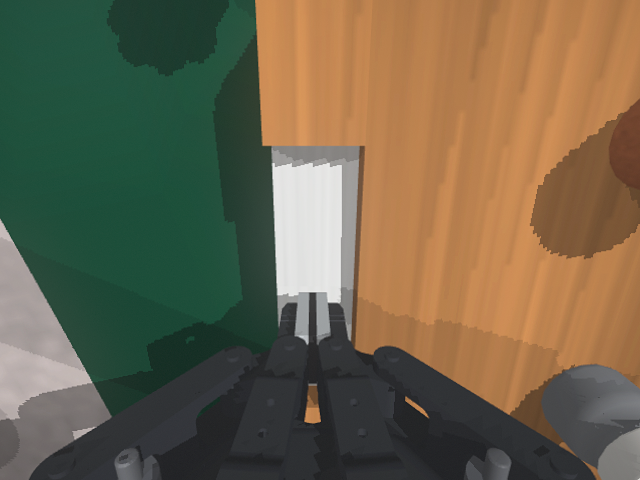

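View pics/s1.png

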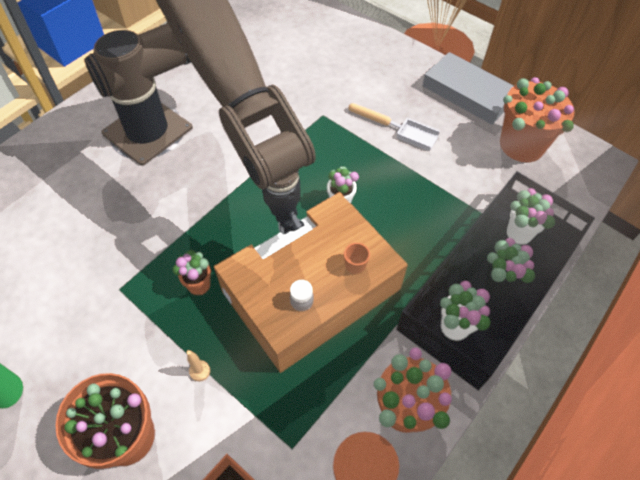

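Emit:
send_rows:
  rows:
    - [0, 0, -0.01, 0]
    - [0, 0, -0.018, 0]
    - [0, 0, -0.018, 0]

```text
time: 3.55
eef_pos: [0.5937, -0.0558, 0.1166]
tcp_rot: [0.785, 0.62, -0.0, -0.0]
contact_force: [-0.4, -0.2, 0.0]
opening: -0.001
```

Emit:
send_rows:
  rows:
    - [0, 0, -0.004, 0]
    - [0, 0, -0.004, 0]

```text
time: 3.8
eef_pos: [0.5939, -0.0558, 0.1156]
tcp_rot: [0.785, 0.62, -0.0, -0.0]
contact_force: [-0.3, 0.4, -0.0]
opening: -0.002
```

Emit:
send_rows:
  rows:
    - [0, 0, -0.004, 0]
    - [0, 0, -0.004, 0]

```text
time: 4.05
eef_pos: [0.5939, -0.0558, 0.1144]
tcp_rot: [0.785, 0.62, -0.0, -0.0]
contact_force: [0.3, 0.1, 0.3]
opening: 0.001
```

Emit:
send_rows:
  rows:
    - [0, 0, -0.004, 0]
    - [0, 0, -0.004, 0]

```text
time: 4.3
eef_pos: [0.5939, -0.0558, 0.1132]
tcp_rot: [0.785, 0.62, -0.0, -0.0]
contact_force: [-0.2, -0.1, -0.6]
opening: -0.001
```

Emit:
send_rows:
  rows:
    - [0, 0, -0.004, 0]
    - [0, 0, -0.004, 0]

```text
time: 4.55
eef_pos: [0.5938, -0.0558, 0.112]
tcp_rot: [0.785, 0.62, -0.0, -0.0]
contact_force: [-0.7, 1.3, 0.4]
opening: -0.002
```

Emit:
send_rows:
  rows:
    - [0, 0, -0.004, 0]
    - [0, 0, -0.004, 0]

```text
time: 4.8
eef_pos: [0.5939, -0.0558, 0.1108]
tcp_rot: [0.785, 0.62, -0.0, -0.0]
contact_force: [0.1, -0.2, 0.3]
opening: -0.002
```

```bash
python3 - <<'E'
from h import *
s=monitor.get_state();print(s['eef_pos'],s['contact_force'],s['wrist_torque'],s['time'])
snap('scene','s2.png');im=snap('wrist','w3.png')
v=cv2.imread('pics/s2.png');cv2.imwrite('pics/s2c.png',cv2.resize(v[180:280,230:350],None,fx=6,fy=6))
E
```

```text
[ 0.59387201 -0.05581161  0.11078513] [ 0.09756869 -0.19820427  0.34015137] [ 0.07517212 -0.00998228  0.0008645 ] 4.8
```

View pics/w3.png

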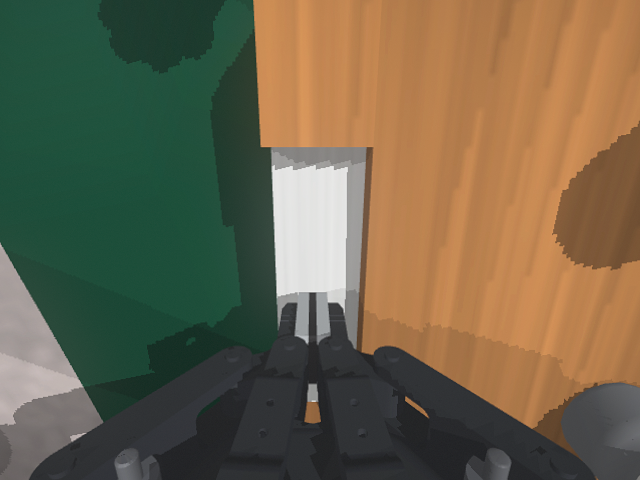

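View pics/s2c.png

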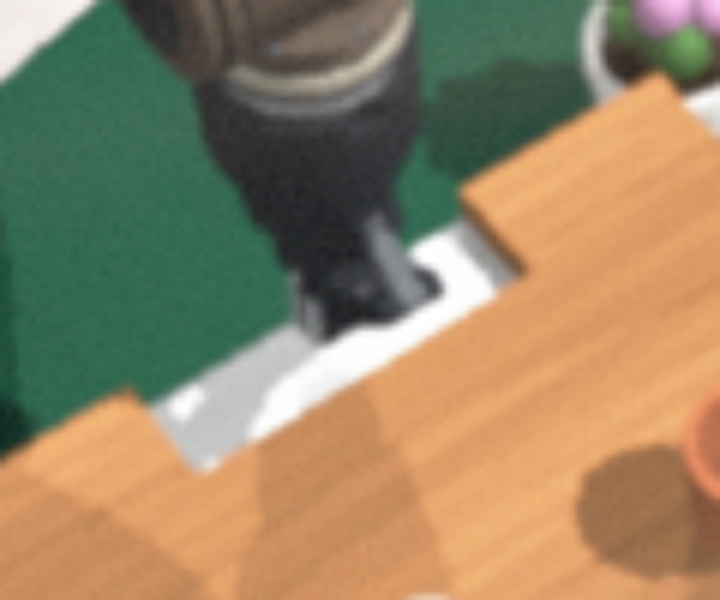

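Emit:
send_rows:
  rows:
    - [0, 0, -0.003, 0]
    - [0, 0, -0.003, 0]

```text
time: 5.15
eef_pos: [0.5939, -0.0558, 0.1099]
tcp_rot: [0.785, 0.62, -0.0, -0.0]
contact_force: [-0.2, -0.5, 0.6]
opening: -0.002
```

Emit:
send_rows:
  rows:
    - [0, 0, -0.003, 0]
    - [0, 0, -0.003, 0]

```text
time: 5.4
eef_pos: [0.5939, -0.0558, 0.109]
tcp_rot: [0.785, 0.62, -0.0, -0.0]
contact_force: [-0.3, -0.1, 0.6]
opening: 0.003
```

Emit:
send_rows:
  rows:
    - [0, 0, -0.003, 0]
    - [0, 0, -0.003, 0]

```text
time: 5.65
eef_pos: [0.5939, -0.0558, 0.1081]
tcp_rot: [0.785, 0.62, -0.0, -0.0]
contact_force: [-0.7, 0.3, -0.7]
opening: 0.0
```

Emit:
send_rows:
  rows:
    - [0, 0, -0.003, 0]
    - [0, 0, -0.003, 0]

```text
time: 5.9
eef_pos: [0.5939, -0.0558, 0.1072]
tcp_rot: [0.785, 0.62, -0.0, -0.0]
contact_force: [0.3, -0.2, 0.5]
opening: 0.003
```

```bash
cat >> h.py <<'E'
def proj(n,P):
    c=imaging.calibration(n);K=np.array(c['intrinsics'],float);d=np.array(c['dist_coeffs'],float);T=np.linalg.inv(np.array(c['cam_to_world']))
    q=np.atleast_2d(P)@T[:3,:3].T+T[:3,3]; q=q*[1,-1,-1]
    return cv2.projectPoints(q.reshape(-1,1,3),np.zeros(3),np.zeros(3),K,d)[0].reshape(-1,2)
E
python3 - <<'E'
from h import *
s=monitor.get_state();e=s['eef_pos']
snap('scene','s3.png');v=cv2.imread('pics/s3.png')
X=np.array([.972,-.234,0]);Y=np.array([.234,.972,0])
V=cv2.resize(v[180:280,230:350],None,fx=6,fy=6)
C=np.array([.6907,-.0773,0])
pts=[e+[0,0,-.017]+a*X*.0145+b*Y*.011 for a in(-1,1) for b in (-1,1)]
led=[C+X*a+Y*b+[0,0,.1] for a in (-.12,-.076) for b in(-.075,.075)]
for P,col in((pts,(0,0,255)),(led,(255,0,0)),([e+[0,0,-.017]],(0,255,255))):
  for q in proj('scene',np.array(P)): cv2.circle(V,tuple(((q-[230,180])*6).astype(int).tolist()),4,col,-1)
cv2.imwrite('pics/s3c.png',V)
E
```

```text
(no output)
```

View pics/s3c.png

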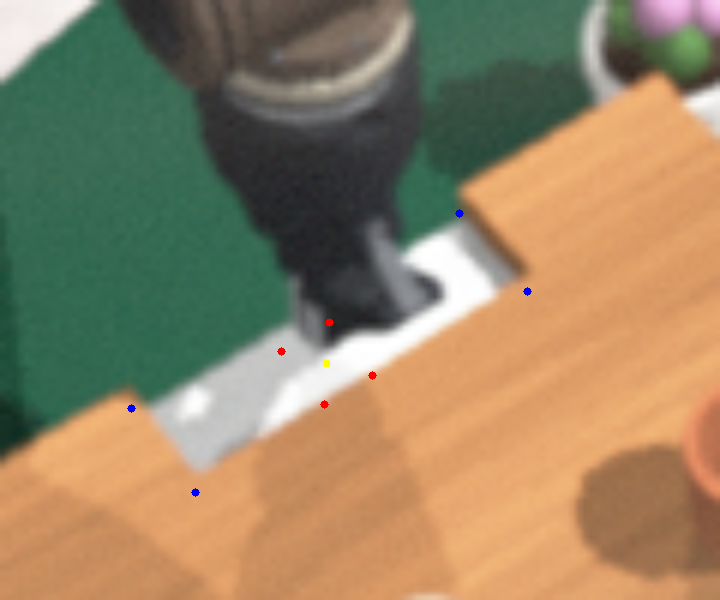

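```bash
python3 - <<'E'
from h import *
s=monitor.get_state();e=s['eef_pos'];c=imaging.calibration('wrist');print(np.round(c['cam_to_world'],3))
snap('wrist','w4.png');snap('top','t4.png')
for h in(-.03,-.017,0,.017): print(h,proj('wrist',e+[0,0,h]),proj('top',e+[0,0,h]),proj('scene',e+[0,0,h]))
X=np.array([.972,-.234,0]);Y=np.array([.234,.972,0]);C=np.array([.6907,-.0773,0])
led=np.array([C+X*a+Y*b+[0,0,.1] for a in (-.12,-.076) for b in(-.075,.075)])
print(proj('wrist',led)); print(s['joint_efforts'])
v=cv2.imread('pics/t4.png');cv2.imwrite('pics/t4c.png',cv2.resize(v[180:330,270:450],None,fx=4,fy=4))
E
```

```text
[[ 0.973  0.218  0.077  0.613]
 [-0.231  0.919  0.319  0.028]
 [-0.001 -0.328  0.945  0.258]
 [ 0.     0.     0.     1.   ]]
-0.03 [[313.39214611 277.59561322]] [[360.22292971 262.54280295]] [[284.73867685 243.52134658]]
-0.017 [[313.4418148  287.76213553]] [[360.70098709 261.86347139]] [[284.49164816 240.52137935]]
0 [[313.51763797 303.27316532]] [[361.34271083 260.95148754]] [[284.1623072  236.51662202]]
0.017 [[313.60936678 322.02356295]] [[362.0040059  260.01159602]] [[283.82561429 232.4163308 ]]
[[278.14242322 405.24654619]
 [268.10627149 145.53392448]
 [351.68791447 405.48328752]
 [365.23058758 145.799119  ]]
[-1.35252376e-03 -3.55338371e+01 -2.60998499e+01 -2.37114518e-04
  6.37586272e-04  1.93269038e-06]
```

View pics/w4.png

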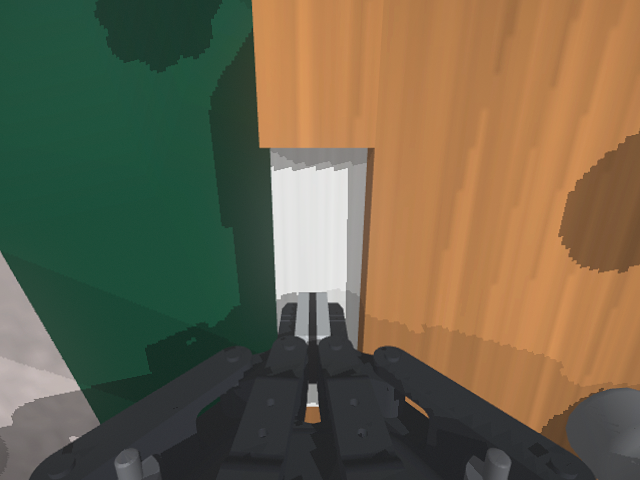

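View pics/t4c.png

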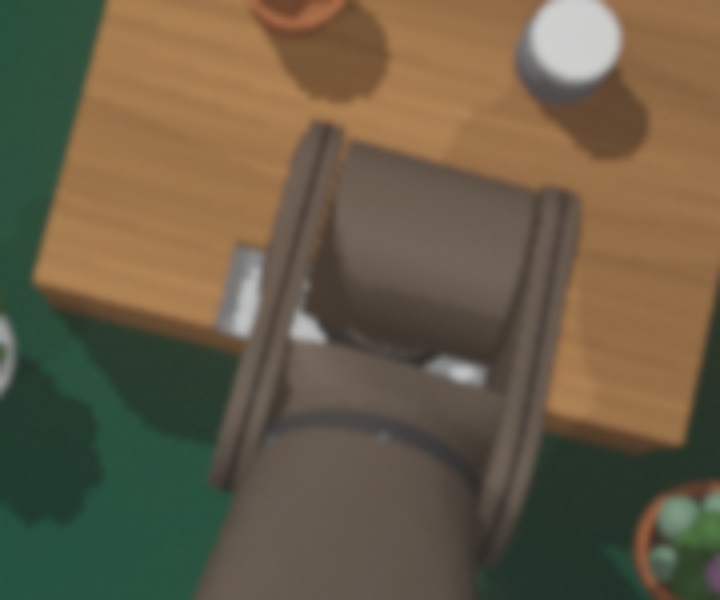

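Emit:
send_rows:
  rows:
    - [0, 0, -0.003, 0]
    - [0, 0, -0.004, 0]

```text
time: 6.3
eef_pos: [0.5939, -0.0558, 0.106]
tcp_rot: [0.785, 0.62, -0.0, -0.0]
contact_force: [0.1, -0.7, 0.2]
opening: 0.001
```

Emit:
send_rows:
  rows:
    - [0, 0, -0.003, 0]
    - [0, 0, -0.004, 0]

```text
time: 6.55
eef_pos: [0.5939, -0.0558, 0.1048]
tcp_rot: [0.785, 0.62, -0.0, -0.0]
contact_force: [0.1, 0.2, -0.3]
opening: -0.003
```

Emit:
send_rows:
  rows:
    - [0, 0, -0.003, 0]
    - [0, 0, -0.004, 0]

```text
time: 6.8
eef_pos: [0.5939, -0.0558, 0.1036]
tcp_rot: [0.785, 0.62, -0.0, -0.0]
contact_force: [-0.6, -0.6, 0.5]
opening: 0.001
```

```bash
python3 - <<'E'
from h import *
v=cv2.imread('pics/s3.png');V=v[205:260,260:320].astype(float)
V=cv2.resize(V,None,fx=12,fy=10,interpolation=cv2.INTER_CUBIC);V=255*(np.clip(V,0,255)/255)**.5
cv2.imwrite('pics/s3d.png',V.astype(np.uint8))
E
```

```text
(no output)
```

View pics/s3d.png

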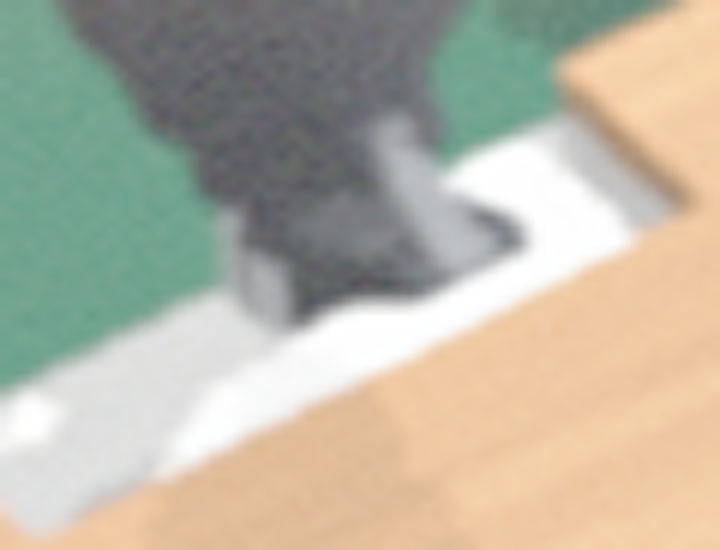

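Emit:
send_rows:
  rows:
    - [0, 0, -0.003, 0]
    - [0, 0, -0.004, 0]

```text
time: 7.05
eef_pos: [0.5939, -0.0558, 0.1025]
tcp_rot: [0.785, 0.62, -0.0, -0.0]
contact_force: [-0.7, -0.5, -0.1]
opening: -0.003
```

Emit:
send_rows:
  rows:
    - [0, 0, -0.003, 0]
    - [0, 0, -0.004, 0]

```text
time: 7.3
eef_pos: [0.5939, -0.0558, 0.1012]
tcp_rot: [0.785, 0.62, -0.0, -0.0]
contact_force: [0.0, -0.7, 0.4]
opening: -0.0
```

```bash
python3 - <<'E'
from h import *
s=monitor.get_state();print(s['contact_force'],s['wrist_torque'],s['joint_efforts'])
snap('wrist','w5.png');v=snap('scene','s5.png')[:,:,::-1]
V=v[205:260,260:320].astype(float)
V=cv2.resize(V,None,fx=12,fy=10,interpolation=cv2.INTER_CUBIC);V=255*(np.clip(V,0,255)/255)**.5
cv2.imwrite('pics/s5d.png',V.astype(np.uint8))
w=cv2.imread('pics/w5.png');cv2.imwrite('pics/w5c.png',cv2.resize(w[240:360,230:390],None,fx=5,fy=5))
E
```

```text
[ 0.03529448 -0.65124919  0.42222223] [-0.00216455 -0.01207388 -0.00938399] [-1.27386505e-03 -3.56942725e+01 -2.59517133e+01 -1.18740136e-04
  5.27170796e-04  2.29107860e-05]
```

View pics/s5d.png

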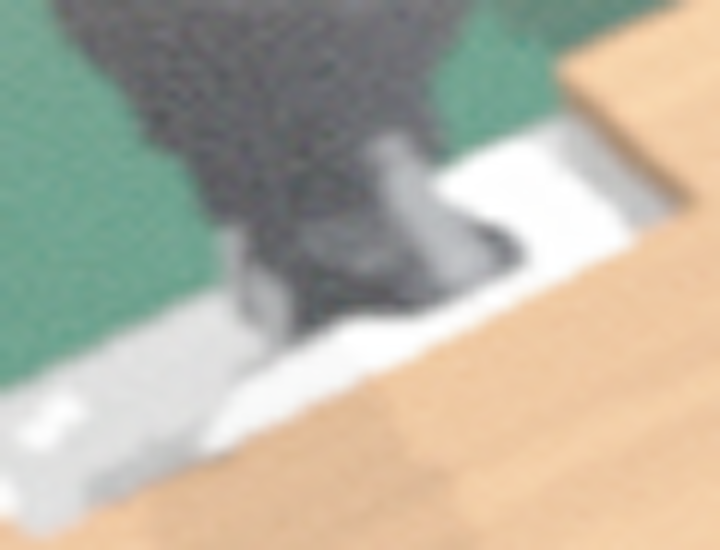

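View pics/w5c.png

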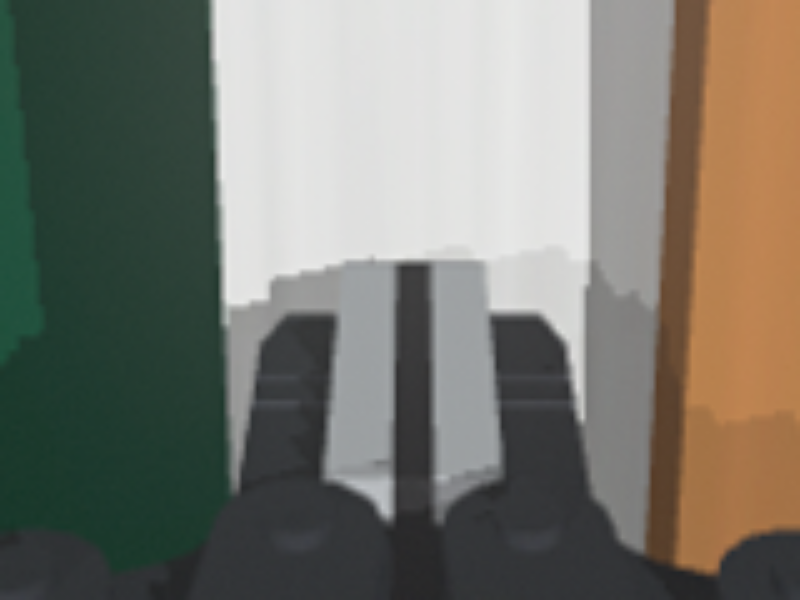

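```bash
python3 - <<'E'
from h import *
X=np.array([.972,-.234,0]);Y=np.array([.234,.972,0]);e=monitor.get_state()['eef_pos']
for n,px,off in(('scene',[[284.2,237.5],[295.8,235.5],[301.7,231.5]],(0,.0145)),):
  A=ray(n,px,.1);B=ray(n,px,.2)
  for o in off:
    for a,b in zip(A,B):
      t=(((e+o*X)-a)@X)/((b-a)@X);p=a+t*(b-a);print(n,o,'y',((p-e)@Y).round(4),'z rel TCP',(p-e)[2].round(4),p[2].round(4))
# wrist pad front edge: assume y=+.011
px=[[298.5,292.4],[327,292.4],[285.5,303],[339,303]]
A=ray('wrist',px,.05);B=ray('wrist',px,.2)
for yo in(.011,-.011):
  for a,b in zip(A,B):
    t=(((e+yo*Y)-a)@Y)/((b-a)@Y);p=a+t*(b-a);print('wrist',yo,'x',((p-e)@X).round(4),'z',(p-e)[2].round(4))
E
```

```text
scene 0 y -0.0001 z rel TCP 0.0019 0.1032
scene 0 y 0.0311 z rel TCP -0.0184 0.0829
scene 0 y 0.0477 z rel TCP -0.0165 0.0847
scene 0.0145 y -0.0085 z rel TCP 0.0284 0.1297
scene 0.0145 y 0.0218 z rel TCP 0.0086 0.1099
scene 0.0145 y 0.038 z rel TCP 0.0105 0.1117
wrist 0.011 x -0.0072 z 0.009
wrist 0.011 x 0.0063 z 0.0089
wrist 0.011 x -0.0125 z 0.0189
wrist 0.011 x 0.0112 z 0.0188
wrist -0.011 x -0.0091 z -0.0322
wrist -0.011 x 0.0083 z -0.0324
wrist -0.011 x -0.016 z -0.0195
wrist -0.011 x 0.0147 z -0.0196
```

Emit:
send_rows:
  rows:
    - [0, 0, -0.003, 0]
    - [0, 0, -0.004, 0]

```text
time: 7.65
eef_pos: [0.5939, -0.0558, 0.1]
tcp_rot: [0.785, 0.62, -0.0, -0.0]
contact_force: [0.5, -0.2, -0.4]
opening: -0.002
```

Emit:
send_rows:
  rows:
    - [0, 0, -0.003, 0]
    - [0, 0, -0.004, 0]

```text
time: 7.9
eef_pos: [0.5939, -0.0558, 0.0988]
tcp_rot: [0.785, 0.62, -0.0, -0.0]
contact_force: [-0.6, 0.4, 0.6]
opening: 0.001
```

Emit:
send_rows:
  rows:
    - [0, 0, -0.003, 0]
    - [0, 0, -0.004, 0]

```text
time: 8.15
eef_pos: [0.5939, -0.0558, 0.0976]
tcp_rot: [0.785, 0.62, -0.0, -0.0]
contact_force: [-0.2, -0.2, 0.1]
opening: -0.003
```

Emit:
send_rows:
  rows:
    - [0, 0, -0.003, 0]
    - [0, 0, -0.004, 0]

```text
time: 8.4
eef_pos: [0.5939, -0.0558, 0.0964]
tcp_rot: [0.785, 0.62, -0.0, -0.0]
contact_force: [-0.0, -0.3, -0.1]
opening: -0.002
```

Emit:
send_rows:
  rows:
    - [0, 0, -0.003, 0]
    - [0, 0, -0.004, 0]

```text
time: 8.65
eef_pos: [0.5939, -0.0558, 0.0952]
tcp_rot: [0.785, 0.62, -0.0, -0.0]
contact_force: [0.1, -0.9, 0.6]
opening: 0.003
```

Emit:
send_rows:
  rows:
    - [0, 0, -0.003, 0]
    - [0, 0, -0.004, 0]

```text
time: 8.9
eef_pos: [0.5939, -0.0558, 0.0941]
tcp_rot: [0.785, 0.62, -0.0, -0.0]
contact_force: [0.6, -0.9, 0.1]
opening: 0.0
```

Emit:
send_rows:
  rows:
    - [0, 0, -0.003, 0]
    - [0, 0, -0.003, 0]

```text
time: 9.15
eef_pos: [0.5939, -0.0558, 0.0932]
tcp_rot: [0.785, 0.62, -0.0, -0.0]
contact_force: [-0.2, -0.2, 0.0]
opening: 0.0
```

Emit:
send_rows:
  rows:
    - [0, 0, -0.003, 0]
    - [0, 0, -0.003, 0]

```text
time: 9.4
eef_pos: [0.5941, -0.0558, 0.0931]
tcp_rot: [0.785, 0.62, -0.0, 0.0]
contact_force: [-2.6, 0.9, 4.2]
opening: 0.004
```

```bash
python3 - <<'E'
from h import *
s=monitor.get_state();print(s['eef_pos'],s['contact_force'],s['wrist_torque'],s['qpos'])
snap('wrist','w6.png');v=snap('scene','s6.png')[:,:,::-1]
V=v[205:260,260:320].astype(float)
V=cv2.resize(V,None,fx=12,fy=10,interpolation=cv2.INTER_CUBIC);V=255*(np.clip(V,0,255)/255)**.5
cv2.imwrite('pics/s6d.png',V.astype(np.uint8))
w=cv2.imread('pics/w6.png');cv2.imwrite('pics/w6c.png',cv2.resize(w[240:360,230:390],None,fx=5,fy=5))
E
```

```text
[ 0.59407157 -0.05582788  0.09310394] [-2.56700914  0.91127084  4.15436645] [0.07064622 0.36548062 0.00188595] [-2.63586887e-01  2.56800437e-01  1.86938700e+00 -7.88550265e-05
  1.01542642e+00 -3.02302633e-02]
```

View pics/s6d.png

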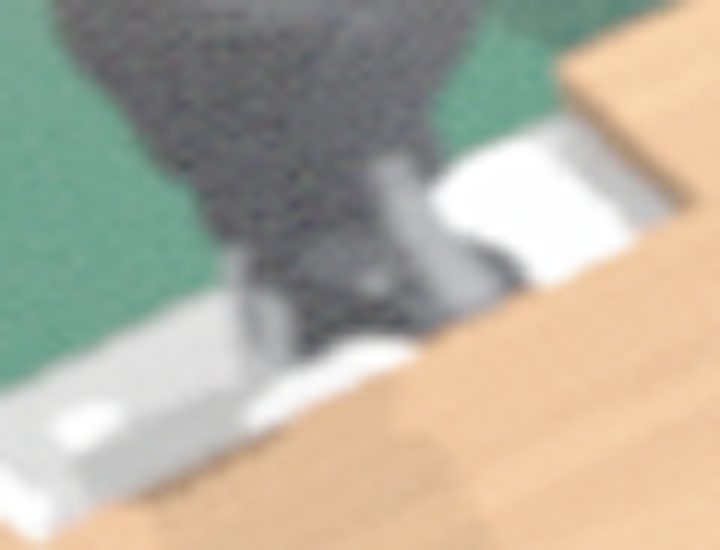

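View pics/w6c.png

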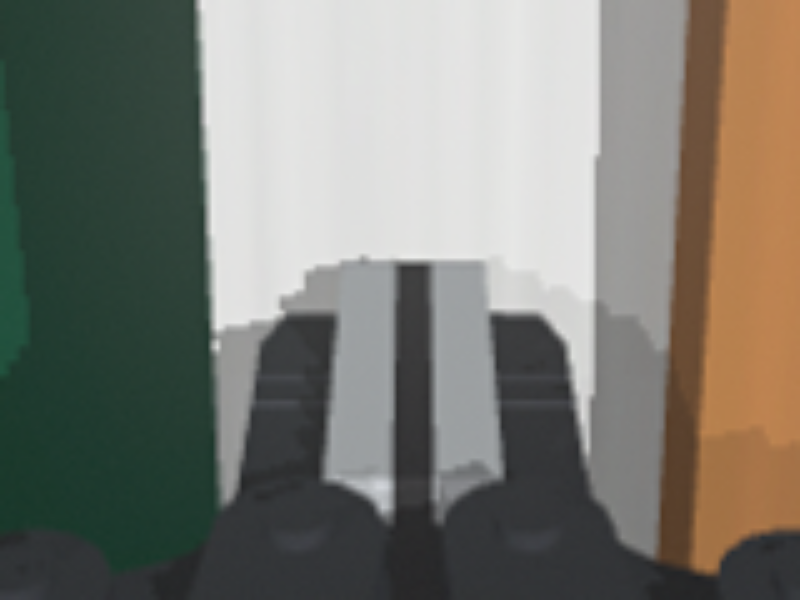

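Emit:
send_rows:
  rows:
    - [0, 0, -0.003, 0]
    - [0, 0, -0.003, 0]
    - [0, 0, -0.003, 0]

```text
time: 9.88
eef_pos: [0.5941, -0.0559, 0.093]
tcp_rot: [0.785, 0.62, -0.0, -0.0]
contact_force: [-5.1, 0.6, 8.7]
opening: 0.0
```

```bash
python3 - <<'E'
from h import *
s=monitor.get_state();print(s['eef_pos'],s['contact_force'],s['wrist_torque'],s['tcp_rot'])
E
```

```text
[ 0.59408057 -0.05585018  0.09303778] [-5.05821071  0.60812297  8.69074788] [ 0.17767151  0.72678512 -0.00095538] [ 7.84568943e-01  6.20041568e-01 -1.60652600e-04 -5.06775323e-05]
```

```bash
cat > avg.py <<'E'
from h import *
def avg(n=6):
    F=[];T=[]
    for i in range(n):
        imaging.read_camera('top');s=monitor.get_state();F.append(s['contact_force']);T.append(s['wrist_torque'])
    F=np.mean(F,0);T=np.mean(T,0);print(s['time'],s['eef_pos'].round(4),'F',F.round(2),'T',T.round(3));return F,T
if __name__=='__main__':avg()
E
python3 avg.py
```

```text
10.175 [ 0.5941 -0.0558  0.093 ] F [-4.31  0.42  8.63] T [0.145 0.756 0.01 ]
```

Emit:
send_rows:
  rows:
    - [0, 0, 0.01, 0]
    - [-0.012, -0.05, 0.01, 0]
    - [-0.023, -0.097, 0.01, 0]
    - [-0.023, -0.097, 0.005, 0]
    - [-0.023, -0.097, 0, 0]
    - [-0.023, -0.097, 0, 0]
    - [-0.023, -0.097, 0, 0]

```text
time: 11.05
eef_pos: [0.5875, -0.0849, 0.0918]
tcp_rot: [0.785, 0.62, 0.0, 0.001]
contact_force: [-0.1, -1.6, 2.3]
opening: -0.001
```

```bash
python3 avg.py
```

```text
11.35 [ 0.5875 -0.0849  0.0918] F [-0.31 -2.2   3.04] T [-0.359  0.01  -0.005]
```

Emit:
send_rows:
  rows:
    - [0, 0, -0.004, 0]
    - [0, 0, -0.007, 0]
    - [0, 0, -0.007, 0]

```text
time: 11.72
eef_pos: [0.5875, -0.085, 0.0896]
tcp_rot: [0.785, 0.62, 0.0, 0.0]
contact_force: [-0.3, -0.8, 4.8]
opening: -0.003
```

```bash
python3 avg.py
```

```text
12.025 [ 0.5874 -0.085   0.0896] F [ 0.93 -1.63  5.27] T [-0.281 -0.117  0.029]
```

Emit:
send_rows:
  rows:
    - [0, 0, -0.004, 0]
    - [0, 0, -0.008, 0]
    - [0, 0, -0.012, 0]
    - [0, 0, -0.012, 0]

```text
time: 12.52
eef_pos: [0.5875, -0.085, 0.0862]
tcp_rot: [0.785, 0.62, 0.0, 0.0]
contact_force: [0.3, -2.0, 6.3]
opening: -0.002
```

Emit:
send_rows:
  rows:
    - [0, 0, -0.004, 0]
    - [0, 0, -0.007, 0]
    - [0, 0, -0.007, 0]

```text
time: 12.9
eef_pos: [0.5877, -0.0851, 0.0845]
tcp_rot: [0.785, 0.62, 0.0, 0.001]
contact_force: [0.2, -0.7, 7.5]
opening: 0.002
```

Emit:
send_rows:
  rows:
    - [0, 0, -0.003, 0]
    - [0, 0, -0.004, 0]
    - [0, 0, -0.004, 0]
    - [0, 0, -0.004, 0]

```text
time: 13.4
eef_pos: [0.5877, -0.085, 0.084]
tcp_rot: [0.785, 0.62, 0.0, 0.001]
contact_force: [-0.8, -1.3, 10.6]
opening: -0.002
```

```bash
python3 - <<'E'
from avg import *
avg(2)
snap('wrist','w7.png');snap('scene','s7.png')
E
```

```text
13.5 [ 0.5878 -0.0851  0.084 ] F [-1.5  -1.86  9.68] T [-0.205  0.212  0.006]
```

View pics/w7.png

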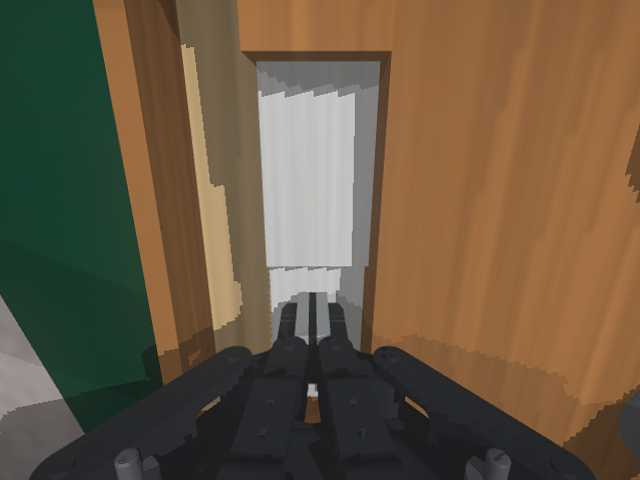

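Drawer is popping out (panel visible at x≈100–160 px in the wrist view). Now lifting off and moving over the gap.

Emit:
send_rows:
  rows:
    - [0, 0, 0.05, 0]
    - [0, 0, 0.15, 0]
    - [0, 0, 0.25, 0]
    - [-0.149, 0.145, 0.25, 0]
    - [-0.149, 0.145, 0.25, 0]
    - [-0.149, 0.145, 0.25, 0]
    - [-0.149, 0.145, 0.25, 0]
    - [-0.149, 0.145, 0.25, 0]
    - [-0.149, 0.145, 0.25, 0]

```text
time: 14.72
eef_pos: [0.5427, -0.0418, 0.1574]
tcp_rot: [0.785, 0.62, -0.0, -0.0]
contact_force: [-0.1, -0.4, 0.5]
opening: -0.001
```

```bash
python3 - <<'E'
from avg import *
avg(1)
snap('wrist','w8.png');snap('scene','s8.png')
e=monitor.get_state()['eef_pos'];X=np.array([.972,-.234,0]);Y=np.array([.234,.972,0]);C=np.array([.6907,-.0773,0])
print('chest',(e-C)@X,(e-C)@Y)
print(proj('wrist',np.array([C-X*a+z*np.array([0,0,1]) for a,z in((.173,.078),(.185,.078),(.12,.1))])))
print('tip proj',proj('wrist',e+[0,0,.007]))
E
```

```text
14.775 [ 0.5426 -0.0418  0.1574] F [ 0.33  0.37 -0.83] T [0.073 0.001 0.014]
chest -0.15240287494619958 9.393378545190846e-06
[[285.26761949 248.25565037]
 [268.8567722  248.2121721 ]
 [361.91629542 260.04113641]]
tip proj [[313.65591436 310.65632289]]
```

View pics/w8.png

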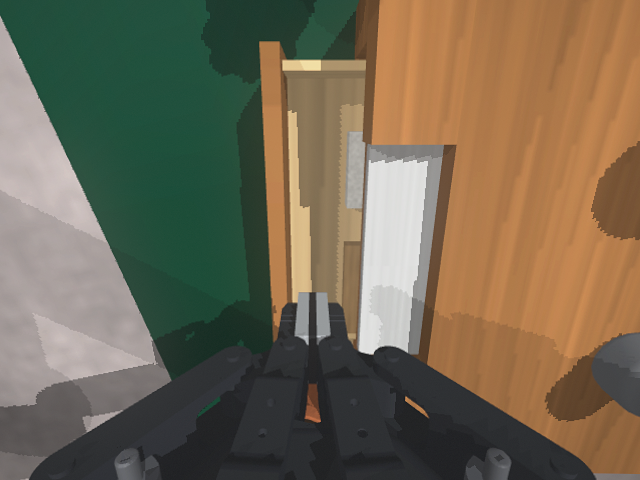

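View pics/s8.png

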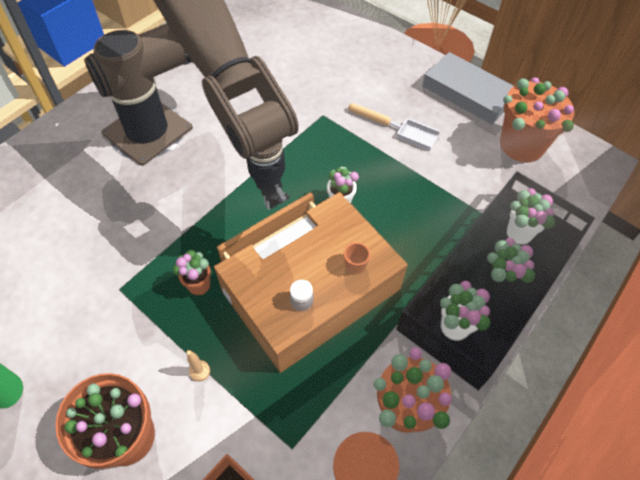

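Emit:
send_rows:
  rows:
    - [0.013, -0.003, -0.1, 0]
    - [0.013, -0.003, -0.2, 0]
    - [0.013, -0.003, -0.26, 0]
    - [0.013, -0.003, -0.26, 0]
    - [0.013, -0.003, -0.26, 0]

```text
time: 15.5
eef_pos: [0.5472, -0.0425, 0.0806]
tcp_rot: [0.785, 0.62, 0.001, 0.001]
contact_force: [-0.4, -0.3, 0.3]
opening: -0.004
```

```bash
python3 - <<'E'
from avg import *
avg(1)
snap('wrist','w9.png')
E
```

```text
15.55 [ 0.5474 -0.0426  0.0809] F [-0.03 -0.95 -0.34] T [0.002 0.063 0.055]
```

View pics/w9.png

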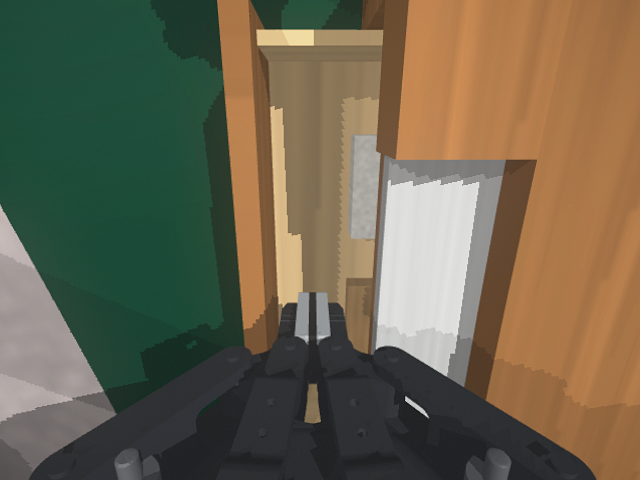

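Emit:
send_rows:
  rows:
    - [0, 0, -0.015, 0]
    - [0, 0, -0.03, 0]
    - [0, 0, -0.03, 0]

```text
time: 15.98
eef_pos: [0.5458, -0.0422, 0.0698]
tcp_rot: [0.785, 0.62, -0.0, -0.0]
contact_force: [-0.7, -0.8, -0.9]
opening: -0.004
```

Emit:
send_rows:
  rows:
    - [0, 0, -0.015, 0]
    - [0, 0, -0.03, 0]
    - [0, 0, -0.03, 0]

```text
time: 16.35
eef_pos: [0.5458, -0.0422, 0.0608]
tcp_rot: [0.785, 0.62, -0.0, -0.001]
contact_force: [0.2, 0.0, -0.4]
opening: -0.001
```

Emit:
send_rows:
  rows:
    - [0, 0, -0.01, 0]
    - [0, 0, -0.02, 0]
    - [0, 0, -0.02, 0]

```text
time: 16.73
eef_pos: [0.546, -0.0423, 0.055]
tcp_rot: [0.785, 0.62, -0.0, -0.0]
contact_force: [0.5, -0.1, 0.2]
opening: 0.003
```

Emit:
send_rows:
  rows:
    - [-0.02, 0.005, 0, 0]
    - [-0.035, 0.008, 0, 0]
    - [-0.05, 0.012, 0, 0]
    - [-0.065, 0.016, 0, 0]
    - [-0.08, 0.019, 0, 0]
    - [-0.095, 0.023, 0, 0]
    - [-0.11, 0.026, 0, 0]
    - [-0.125, 0.03, 0, 0]
    - [-0.14, 0.034, 0, 0]
    - [-0.155, 0.037, 0, 0]
    - [-0.17, 0.041, 0, 0]
    - [-0.185, 0.045, 0, 0]
    - [-0.2, 0.048, 0, 0]
    - [-0.21, 0.051, 0, 0]
    - [-0.22, 0.053, 0, 0]
    - [-0.23, 0.055, 0, 0]
    - [-0.23, 0.055, 0, 0]
    - [-0.23, 0.055, 0, 0]

```text
time: 18.98
eef_pos: [0.4768, -0.0257, 0.0551]
tcp_rot: [0.785, 0.62, -0.0, -0.001]
contact_force: [0.3, -0.3, -0.3]
opening: 0.001
```

```bash
python3 - <<'E'
from avg import *
avg(3)
snap('wrist','w10.png')
e=monitor.get_state()['eef_pos'];X=np.array([.972,-.234,0]);C=np.array([.6907,-.0773,0])
print('chest x',(e-C)@X)
E
```

```text
19.125 [ 0.477  -0.0258  0.0552] F [ 0.05 -0.22 -0.18] T [ 0.013  0.012 -0.003]
chest x -0.21963881414862305
```

View pics/w10.png

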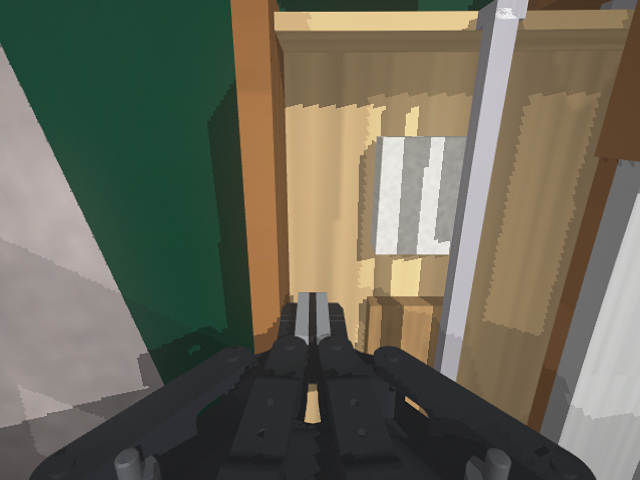

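Emit:
send_rows:
  rows:
    - [-0.005, 0.001, 0, 0]
    - [-0.01, 0.002, 0, 0]
    - [-0.01, 0.002, 0, 0]

```text
time: 19.55
eef_pos: [0.4742, -0.0252, 0.0555]
tcp_rot: [0.785, 0.62, 0.0, 0.0]
contact_force: [1.3, -0.3, -1.4]
opening: 0.004
```

Emit:
send_rows:
  rows:
    - [-0.005, 0.001, 0, 0]
    - [-0.01, 0.002, 0, 0]
    - [-0.01, 0.002, 0, 0]

```text
time: 19.92
eef_pos: [0.4741, -0.0253, 0.0561]
tcp_rot: [0.785, 0.62, 0.003, 0.003]
contact_force: [8.3, -1.5, -6.2]
opening: -0.002
```

Stop felt (8 N, no motion). I back off toward the chest, then lift out.

Emit:
send_rows:
  rows:
    - [0.01, -0.002, 0, 0]
    - [0.02, -0.005, 0, 0]
    - [0.035, -0.008, 0, 0]
    - [0.035, -0.008, 0, 0]
    - [0.035, -0.008, 0.1, 0]
    - [0.035, -0.008, 0.2, 0]
    - [0.035, -0.008, 0.4, 0]
    - [0.035, -0.008, 0.5, 0]
    - [0.035, -0.008, 0.5, 0]
    - [0.035, -0.008, 0.5, 0]
    - [0.035, -0.008, 0.5, 0]
    - [0.035, -0.008, 0.5, 0]

```text
time: 21.42
eef_pos: [0.481, -0.0268, 0.2038]
tcp_rot: [0.785, 0.62, -0.001, -0.001]
contact_force: [-0.0, 0.1, 0.6]
opening: -0.003
```

```bash
python3 - <<'E'
from avg import *
avg(2)
snap('wrist','w11.png');snap('scene','s11.png');im=snap('top','t11.png')
X=np.array([.972,-.234,0]);Y=np.array([.234,.972,0]);C=np.array([.6907,-.0773,0])
v=cv2.imread('pics/s11.png')
for y in(-.12,0,.12):
  for d in (.115,.13):
    q=proj('scene',C-X*(.114+d)+Y*y+[0,0,.078])[0];cv2.circle(v,tuple(q.astype(int).tolist()),1,(0,0,255) if d>.12 else (255,0,0),-1)
cv2.imwrite('pics/s11c.png',cv2.resize(v[150:350,150:400],None,fx=3,fy=3))
E
```

```text
21.525 [ 0.4814 -0.0269  0.2045] F [-0.04 -0.15 -0.46] T [-0.011  0.    -0.011]
```

View pics/s11c.png

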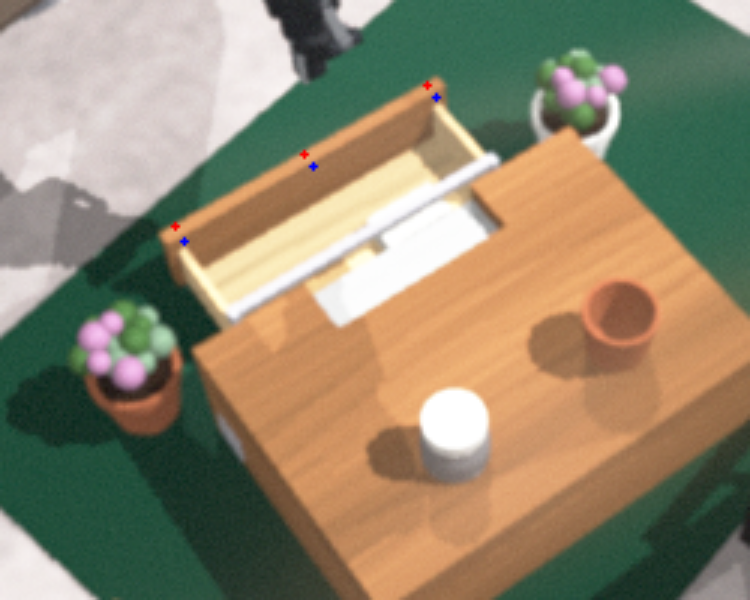

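View pics/w11.png

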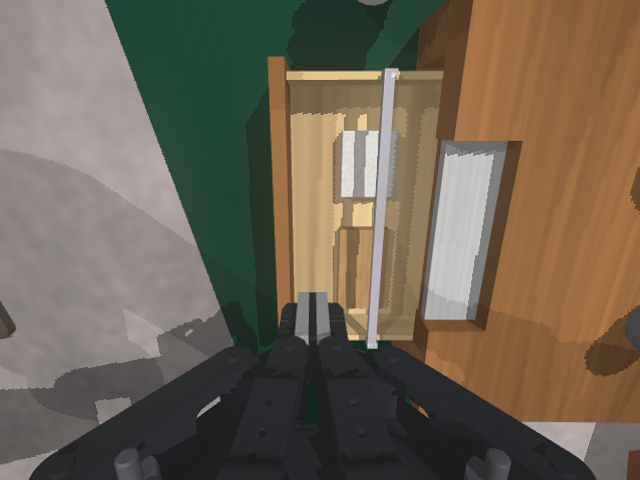

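View pics/t11.png

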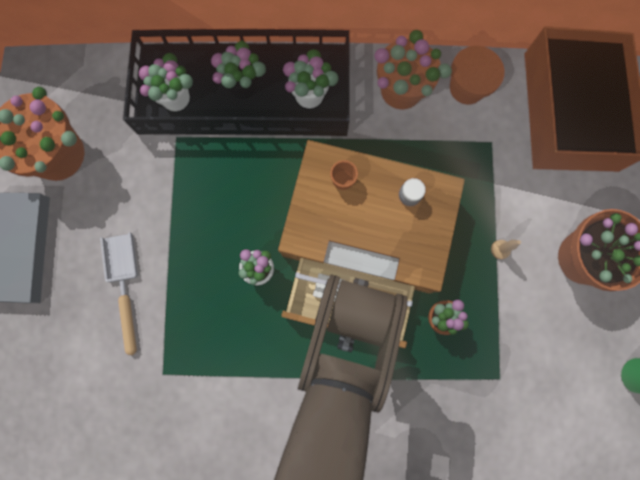

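The drawer's upper edge sits on the red (0.130 m) marks. The pots, jar and tools appear at the same pixels as at the start, and the ledge is uniform with no visible recess. The gripper is clear of everything, so I'm handing in.

```bash
python3 - <<'E'
from h import *
print(monitor.get_state()['dq'].round(4)); print(workorder.sign_off())
E
```

```text
[ 0.0005 -0.0046 -0.003  -0.0004  0.      0.0002]
the job is handed in; nothing more can be done
None
```

The drawer is open at its stop and the job is handed in, at about 21.5 s on the robot's clock.

**What I did:**
- I located the chest from the top view and felt along the ledge with shut fingers. The middle was rigid at about 9 N. About 30 mm to the right (-y) the fingers sank into the recess.
- I pressed the recess down about 9 mm, with a highest reading of about 11 N, and the drawer kicked out.
- I hooked the front panel from behind with shut fingers and drew it out until the stop was felt at about 8 N. Then I backed off and lifted clear.

**Last checks:**
- **Drawer:** its front edge lies on the projected 0.130 m marks in the scene picture.
- **Catch:** the ledge looks flush, but I judged this by eye only.
- **Surroundings:** the pots, jar, scoop and dibber appear at the same pixels as at the start. This was also by eye, not measured.
- **Robot:** the force reading was near zero and the arm was at rest.

**What disagreed:** the fingertips touched the ledge with the TCP about 24 mm lower than `ctrl.tip_reach` (17 mm) implies. The wrist picture also showed the tips higher than that, so I relied on the touch height for every later move.

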